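# Set the large hotplate to its third click

## Robot

A 7-joint arm with a two-finger parallel gripper is mounted at the origin on the work surface. World frame = base frame: x ahead of the robot, y to its left, z up, the work surface at z = 0. Lengths are in mm, angles in rad, forces in N, time in s.
With the tool pointing down it reaches from about 400 to 925 mm from the base axis. Payload 4.1 kg.
Tool frame: the origin (TCP) lies at the very end of the fingers, on their centre line; the grasp point (between the pads) lies 19 mm behind it; z points along the fingers, y is the line along which they close (so a half turn about z gives the same grasp; the last joint's range is limited). The gripper opens to 85 mm and grips with 20 to 120 N. Pads are 22 mm wide; open, the fingers measure 114 mm over their backs; the gripper's body (76 mm by 85 mm) begins 54 mm behind the grasp point. The pads swing forward as they close: fully open they stand 13 mm farther back than shut.
Start: joints at [1.081, 0.398, 0.045, 1.537, -0.019, 1.207, -0.051], TCP at [247.642, -601.013, 231.347] pointing down, gripper open.
Joint ranges: [-2.82, 2.82], [-0.49, 2.23], [-1.37, 1.46], [0, 2.46], [-1.36, 4.5], [0.23, 2], [-2.94, 2.94]. Speed limits (rad/s): [2.57, 2.57, 3.14, 3.14, 3.14, 3.14, 3.14].

## Interface

Orientations are given as a unit quaternion [x, y, z, w].
In Python, from station import r gives the robot as it stands.
- The arm moves only by the shell command python3 -m creep 'ROWS'. ROWS is JSON, a list of rows, each a list of 5 numbers: the shift along the world's x, y, z in m, then the turn about the world's z in rad, then the opening, from -1 (shut) to 1 (fully open). A call has 1 to 20 rows; each row is the pose to reach, as a shift and turn from the pose commanded when the call began; what a row does not reach only later rows make up. A row lasts 1/12 s, in which the tool goes at most 41.7 mm and 7.16 degrees, less where a joint would pass 70% of its speed; a pose out of reach is approached as far as the arm can. A call with a gripper value outside its range is refused whole. The fingers move at their own pace and stop on an object; the grip force is fixed at half the most. Time passes only in rows, so rows that repeat a pose let the fingers close. It gives the time, the measured TCP pose, the force, the opening and the grip force at its end, in the units of the state.
- r.observe(): the state, without advancing time (a new reading comes with each control period).
- r.read_camera(name): name is "scene" or "top" or "wrist"; returns the picture (480x640x3 uint8, red, green, blue); there is no depth.
- r.camera_info(name): a dict with "fx", "fy", "cx", "cy" (pixels), "k1" (the pictures are not rectified: a ray, as slopes to the right and down, at radius r is drawn at 1 + k1 r^2 times it, then the intrinsics apply), "camera_from_world" (4x4, takes a point from world to camera coordinates); the wrist camera has in their place "mount" (4x4, takes a point from camera to tool coordinates, whose origin is the TCP and whose axes are the flange's). Camera axes: x right, y down, z forward; pixel columns grow to the right and rows downward; lengths in mm; the calibration is good to about 2 mm. A picture is of the moment at which its call begins: read the wrist's pose just before it. camera_info takes no time and is no camera call.
- r.finish_job(): hands the job in; it is judged then, once.
The state is a dict: "time_s": time; "joints": joint angles; "dq": joint speeds; "joint_torque": joint torques, N m; "tcp_pos": TCP position; "ee_rot": TCP orientation; "contact_force": force on the tool from outside, world axes, zero at the start; "ft_torque": the same for the moment, N m; "width": finger opening in mm; "grip_force": force on a finger pad.
Only numpy, scipy, OpenCV 4.12 (cv2) and the standard library are available. Lean on these libraries where they do the work, as an engineer would, in place of code of your own. Each camera call takes 0.05 s, during which the arm holds its last target. There are 200 camera calls.

## Task

The numbers have worn off these two second-hand hotplates, so count the clicks: set the dial of the hotplate with the larger heating plate to the third click clockwise from off, and let go of it. Leave the dial of the smaller hotplate at off.

Things in the scene. Friction and masses are not known exactly. Their poses are not given: they have to be found in the camera images.
- dial (a joint): Angle (rad) of the large hotplate's dial: 0 is off, an end stop; it grows clockwise seen from above. Click stops every 25 degrees: off 0, first 0.436, second 0.873, third 1.309, ... sixth 2.618, the other end stop. Let go between stops, it springs to the nearest. Turning past a stop takes about 0.06 N m. It starts at off, the first or the second click.
- dial_grip (a point): Grip point of the large hotplate's dial, on its upright turning axis, 97 mm above the table. Black disc 48 mm across with an upright bar 44 mm long, 14 mm thick, to be pinched across its thickness; bar top 9 mm above this point, disc top 23 mm below. Axes turn with the dial: x along the bar, away from the pointer end (white line); z up.
- hob_large: Hotplate with the LARGER heating plate, a dark disc 185 mm across. White casing 320 (x) x 240 mm, 60 mm high, that does not shift; origin: centre of its underside. Plate centre at x +45 mm, 8 mm proud. Dial axis at x -110 mm, towards the robot. Round the dial a black spot at -x marks off (the pointer faces it at 0), then six black strokes mark the clicks.
- hob_small: Like hotplate with the SMALLER heating plate, a dark disc 125 mm across; casing, dial, marks, origin and axes as the large one's. The two stand side by side, either one on the left.
- small_dial (a joint): Angle (rad) of the small hotplate's dial, same kind and clicks. It starts at 0, off, and must stay there.

How it is judged:
By the outcome, as a careful person would: the job done as asked, in the order asked, and still so for the second after the job is handed in, with the robot touching nothing.
It also fails if it takes over 32 s, if anything falls off the work surface, if the arm or the gripper's body presses on something with over 40 N, if the wrist force passes 120 N, or if a joint passes its speed limit or range.

## Working session

There is one attempt and no reset: what is moved stays moved. The work goes in short steps, Python scripts to look and compute and a shell command to move; the robot and the scene stay as the last step left them, time stands still between calls to the robot, and variables do not carry over. Pictures are saved under pics/ and viewed, at most 10 in all, crops included, and the job is handed in when it is done.

```bash
mkdir -p pics; cat > h.py <<'E'
import numpy as np, cv2
from station import r
def ray_plane(name,uv,z):
    c=r.camera_info(name); K=np.array([[c['fx'],0,c['cx']],[0,c['fy'],c['cy']],[0,0,1.]])
    T=np.array(c['camera_from_world']); 
    p=cv2.undistortPoints(np.array(uv,float).reshape(-1,1,2),K,np.array([c['k1'],0,0,0.]))[:,0]
    R,t=T[:3,:3],T[:3,3]; o=-R.T@t; d=np.c_[p,np.ones(len(p))]@R
    return o+d*((z-o[2])/d[:,2])[:,None]
E
python3 - <<'E'
from h import *
o=r.observe();print(o['time_s'],o['tcp_pos'],o['ee_rot'],o['width'])
for n in('top','scene'):
    cv2.imwrite(f'pics/{n}0.png',r.read_camera(n)[...,::-1]); print(r.camera_info(n))
E
```

```text
0.0 [ 247.35952851 -600.40181997  230.23236429] [ 9.80962655e-01  1.94193916e-01 -2.69701769e-04 -9.58958851e-04] 85.16163590008706
{'fx': 436.8308040309757, 'fy': 436.8308040309757, 'cx': 323.22174532119527, 'cy': 238.57836943140433, 'k1': -0.01855787772254684, 'camera_from_world': array([[ 1.51526008e-02, -9.99777297e-01, -1.46886246e-02,
        -2.01190985e+01],
       [-9.95689111e-01, -1.37429580e-02, -9.17296371e-02,
         5.92062412e+02],
       [ 9.15073434e-02,  1.60152461e-02, -9.95675609e-01,
         6.91228602e+02],
       [ 0.00000000e+00,  0.00000000e+00,  0.00000000e+00,
         1.00000000e+00]])}
{'fx': 519.9404450298891, 'fy': 519.9404450298891, 'cx': 314.4846497054511, 'cy': 241.42694734092652, 'k1': -0.1021821412837856, 'camera_from_world': array([[-8.44166530e-01,  5.36017543e-01, -8.25008171e-03,
         5.25301092e+02],
       [ 4.09180417e-01,  6.34317173e-01, -6.55906327e-01,
        -1.83042771e+02],
       [-3.46344129e-01, -5.57069940e-01, -7.54797208e-01,
         1.22323712e+03],
       [ 0.00000000e+00,  0.00000000e+00,  0.00000000e+00,
         1.00000000e+00]])}
```

View pics/top0.png

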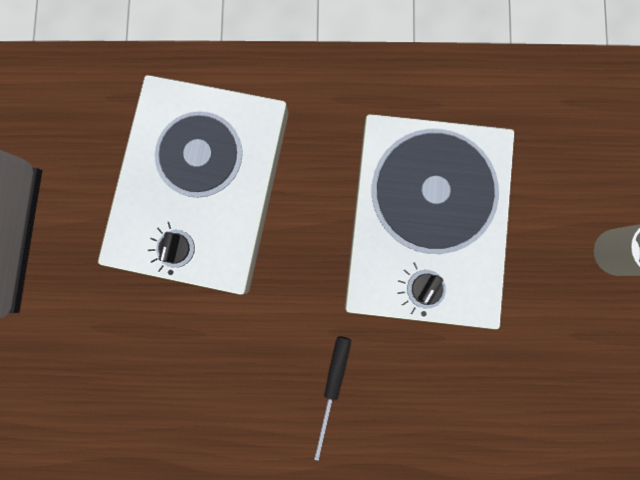

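View pics/scene0.png

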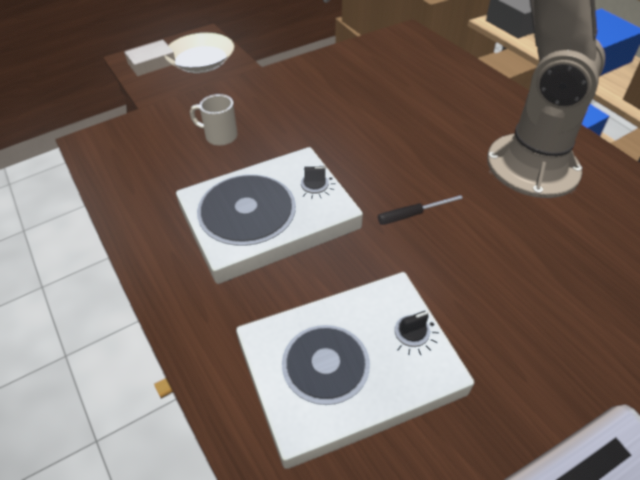

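The top view shows the large hotplate on the right: plate at (435,190), dial near (427,289), off spot at (424,314). A screwdriver lies in front of it. The scene view agrees. Next I'll zoom in on both dials and measure the casing.

```bash
python3 - <<'E'
from h import *
im=cv2.imread('pics/top0.png')
f=lambda x,y:cv2.resize(im[y-35:y+35,x-35:x+35],(400,400),interpolation=cv2.INTER_CUBIC)
cv2.imwrite('pics/c1.png',np.hstack([f(427,289),f(173,247)]))
w=(im.min(2)>150).astype(np.uint8); w[:60]=0
w=cv2.morphologyEx(w,cv2.MORPH_OPEN,np.ones((3,3)))
cs=sorted(cv2.findContours(w,cv2.RETR_EXTERNAL,cv2.CHAIN_APPROX_NONE)[0],key=cv2.contourArea)[-2:]
for c in cs:
    P=ray_plane('top',c[:,0],60)[:,:2].astype(np.float32)
    (cx,cy),s,a=cv2.minAreaRect(P); b=cv2.boxPoints(((cx,cy),s,a))
    e=[b[1]-b[0],b[2]-b[1]]; e=max(e,key=np.linalg.norm); e=e/np.linalg.norm(e); e*=np.sign(e[0])
    ctr=np.array([cx,cy]); print('casing',ctr,s,'yaw',np.degrees(np.arctan2(e[1],e[0])),'dial',ctr-110*e)
    m=np.zeros_like(w); cv2.drawContours(m,[c],-1,1,-1); m=cv2.erode(m,np.ones((7,7)))
    d=((im.max(2)<120)&(m>0)).astype(np.uint8)
    n,l,st,ce=cv2.connectedComponentsWithStats(d)
    for i in range(1,n):
        if st[i,4]>8:
            q=ray_plane('top',[ce[i]],68 if st[i,4]>2000 else 60)[0,:2]; v=q-ctr; loc=(v@e,v@[-e[1],e[0]])
            print(st[i,4],ce[i].round(1),q.round(1),np.round(loc,1))
E
```

```text
casing [678.41625977 198.14755249] (238.66775512695312, 317.9588317871094) yaw -10.812072 dial [570.3690033  218.78226471]
3998 [197.7 153.6] [721.4 189.3] [43.8 -0.6]
743 [173.8 247.5] [572.  223.4] [-109.3    4.9]
9 [151.3 249.8] [567.8 259. ] [-120.1   39. ]
21 [170. 272.] [533.3 227.6] [-148.1    1.7]
casing [ 623.06329346 -181.06703186] (237.87315368652344, 317.75811767578125) yaw -5.6082087 dial [ 513.58981323 -170.31722832]
9968 [435.1 190.7] [ 666.  -185.8] [43.2 -0.5]
737 [427.2 287.9] [ 514.7 -174.2] [-108.5   -3.8]
16 [423.4 313.2] [ 475.8 -168.2] [-147.8   -1.6]
```

View pics/c1.png

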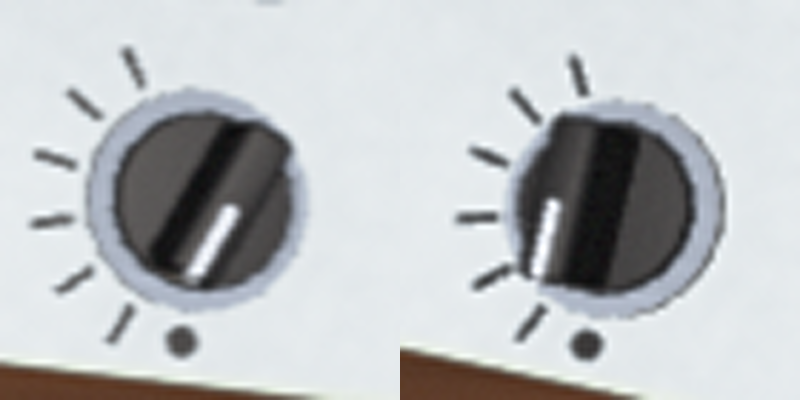

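Small dial (right crop): the pointer faces its spot, so it is off. Large dial (left crop): the white line runs from (235,210) to (195,275), about 26° clockwise of off, which is the first click. It needs two more clicks, or -50°. The bar yaw is about -30.6°, so I turn +127° to align the fingers and move above the dial.

```bash
python3 -m creep '[[0.265,0.43,-0.02,2.217,1],[0.265,0.43,-0.02,2.217,1],[0.265,0.43,-0.02,2.217,1],[0.265,0.43,-0.02,2.217,1],[0.265,0.43,-0.02,2.217,1],[0.265,0.43,-0.02,2.217,1],[0.265,0.43,-0.02,2.217,1],[0.265,0.43,-0.02,2.217,1],[0.265,0.43,-0.02,2.217,1],[0.265,0.43,-0.02,2.217,1],[0.265,0.43,-0.02,2.217,1],[0.265,0.43,-0.02,2.217,1],[0.265,0.43,-0.02,2.217,1],[0.265,0.43,-0.02,2.217,1],[0.265,0.43,-0.02,2.217,1],[0.265,0.43,-0.02,2.217,1],[0.265,0.43,-0.02,2.217,1],[0.265,0.43,-0.02,2.217,1],[0.265,0.43,-0.02,2.217,1],[0.265,0.43,-0.02,2.217,1]]'
python3 - <<'E'
from h import *
from scipy.spatial.transform import Rotation as Ro
o=r.observe();print(o['time_s'],o['tcp_pos'],Ro.from_quat(o['ee_rot']).as_matrix().round(3),o['joints'].round(2) if hasattr(o['joints'],'round') else o['joints'],r.camera_info('wrist'))
R=Ro.from_quat(o['ee_rot']).as_matrix()
im=r.read_camera('wrist')[...,::-1].copy(); cv2.imwrite('pics/w1.png',im)
E
```

```text
time_s: 1.77
tcp_pos: [512.3, -171.1, 211.0]
ee_rot: [0.265, 0.964, 0.0, -0.0]
contact_force: [0.0, -0.3, 0.4]
width: 85.4
grip_force: 0.0
1.7667 [ 512.33033199 -171.06501113  210.99371348] [[-0.86   0.511 -0.001]
 [ 0.511  0.86   0.   ]
 [ 0.001  0.    -1.   ]] [ 0.7   0.25 -0.54  1.81  0.14  1.12  1.15] {'fx': 414.3684354127132, 'fy': 414.3684354127132, 'cx': 320.4842194676258, 'cy': 241.64684217478168, 'k1': -0.07768583611427764, 'mount': array([[-4.23168541e-05, -9.60276081e-01, -2.79051690e-01,
         7.03320729e+01],
       [ 9.99999708e-01, -2.53543427e-04,  7.20851561e-04,
        -4.68870206e-01],
       [-7.62968234e-04, -2.79051578e-01,  9.60275812e-01,
        -1.42740018e+02],
       [ 0.00000000e+00,  0.00000000e+00,  0.00000000e+00,
         1.00000000e+00]])}
```

View pics/w1.png

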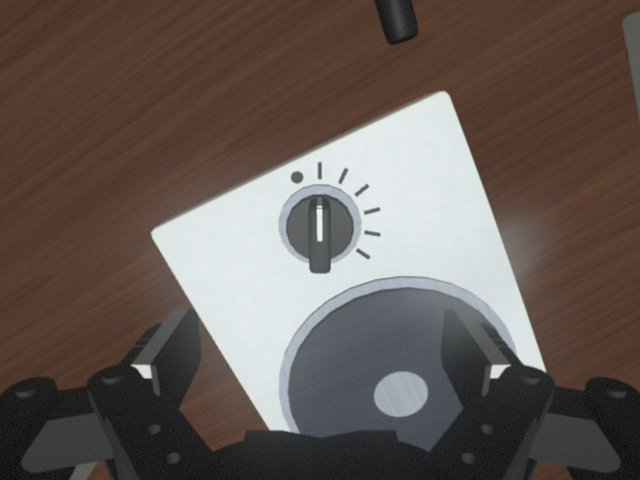

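The wrist view shows the pointer at the first stroke (320,170) and the bar vertical at column 320, so the grip is aligned and centred, and the first click is confirmed. I descend and close.

```bash
python3 -m creep '[[0,0,-0.03,0,1],[0,0,-0.06,0,1],[0,0,-0.09,0,1],[0,0,-0.11,0,1],[0,0,-0.12,0,1],[0,0,-0.129,0,1],[0,0,-0.129,0,1],[0,0,-0.129,0,1],[0,0,-0.129,0,-1],[0,0,-0.129,0,-1],[0,0,-0.129,0,-1],[0,0,-0.129,0,-1],[0,0,-0.129,0,-1],[0,0,-0.129,0,-1],[0,0,-0.129,0,-1],[0,0,-0.129,0,-1],[0,0,-0.129,0,-1],[0,0,-0.129,0,-1],[0,0,-0.129,0,-1],[0,0,-0.129,0,-1]]'
```

```text
time_s: 3.48
tcp_pos: [512.4, -171.8, 82.8]
ee_rot: [0.264, 0.965, -0.001, -0.0]
contact_force: [-4.0, -1.7, 5.9]
width: 13.1
grip_force: 59.3
```

The bar is pinched (13 mm opening, 59 N). I turn 50° (0.873 rad) clockwise.

```bash
python3 -m creep '[[0,0,0,-0.08,-1],[0,0,0,-0.16,-1],[0,0,0,-0.24,-1],[0,0,0,-0.32,-1],[0,0,0,-0.4,-1],[0,0,0,-0.48,-1],[0,0,0,-0.56,-1],[0,0,0,-0.64,-1],[0,0,0,-0.72,-1],[0,0,0,-0.8,-1],[0,0,0,-0.873,-1],[0,0,0,-0.873,-1],[0,0,0,-0.873,-1],[0,0,0,-0.873,-1],[0,0,0,-0.873,-1]]'
python3 -c "from station import r;import cv2;print(r.observe()['ft_torque']);cv2.imwrite('pics/w2.png',r.read_camera('wrist')[...,::-1])"
```

```text
time_s: 4.73
tcp_pos: [512.9, -171.5, 82.8]
ee_rot: [0.646, 0.763, -0.0, 0.0]
contact_force: [-1.0, -0.9, 5.8]
width: 12.7
grip_force: 59.2
[-0.27121739  0.31355759  0.00431628]
```

View pics/w2.png

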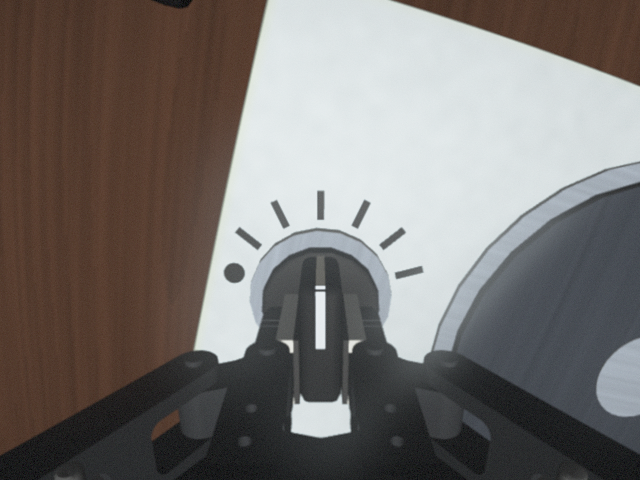

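The white line points at the third stroke (320,205), with the spot at (234,272) and strokes one and two before it. I release and retreat upward.

```bash
python3 -m creep '[[0,0,0,0,1],[0,0,0,0,1],[0,0,0,0,1],[0,0,0,0,1],[0,0,0,0,1],[0,0,0,0,1],[0,0,0,0,1],[0,0,0.02,0,1],[0,0,0.05,0,1],[0,0,0.08,0,1],[0,0,0.11,0,1],[0,0,0.13,0,1],[0,0,0.13,0,1],[0,0,0.13,0,1],[0,0,0.13,0,1]]'
python3 -c "from station import r;import cv2;cv2.imwrite('pics/w3.png',r.read_camera('wrist')[...,::-1])"
```

```text
time_s: 6.03
tcp_pos: [511.9, -170.9, 211.5]
ee_rot: [0.647, 0.763, -0.0, -0.001]
contact_force: [0.1, 0.6, -0.1]
width: 85.2
grip_force: 0.0
```

View pics/w3.png

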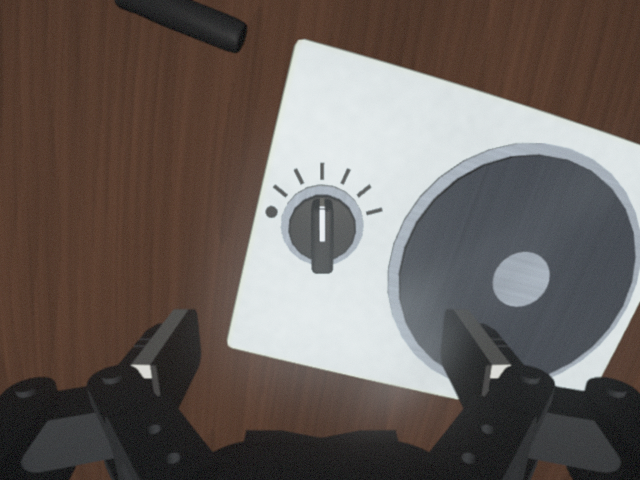

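After release, the pointer still faces the third stroke (322,171) and the gripper is clear of the dial.

```bash
python3 -c "from station import r;print(r.finish_job())"
```

```text
the job is handed in; nothing more can be done
None
```

The large hotplate's dial started at the first click and now stands released at the third; I never touched the small hotplate's dial, which read off in the first pictures, and the job was handed in at about 6 s.

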